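# Clamp a plaster cast in the bench holder with its cam lever

### The arm

A 6-joint arm with a two-finger parallel gripper is mounted at the origin on a cart in front of the work surface, level with it; the furniture and walls round the work are solid. World frame = base frame: x ahead of the robot, y to its left, z up, the work surface at z = 0. Lengths are in m, angles in rad, forces in N, time in s.
With the tool pointing down it reaches from about 0.375 to 0.9 m from the base axis. Payload 3.1 kg.
Tool frame: the origin (TCP) lies on the centre line of the jaws, within the pads' length; the fingertips stand manip.finger_overhang ahead of it and the grasp point (between the pads) lies 11 mm behind it (manip.finger_overhang is the distance from the TCP to the fingertips, in m); y points along the fingers, z is the direction in which the jaws open and shut, and the axes are right-handed (so a half turn about y gives the same grasp; the last joint's range is limited). The gripper opens to 85 mm and grips with 20 to 120 N. Pads are 22 mm wide; open, the fingers measure 114 mm over their backs; the gripper's body (76 mm by 85 mm) begins 54 mm behind the grasp point. The pads swing forward as they close: fully open they stand 13 mm farther back than shut.
Start: joints at [1.109, 0.527, 1.433, -0, 1.181, -0.178], TCP at [0.175, 0.6, 0.206] pointing down, gripper open.
Joint ranges: [-3.08, 3.08], [-0.75, 2.2], [0.22, 2.44], [-1.43, 4.57], [0, 2.65], [-2.85, 2.85]. Speed limits (rad/s): [2.79, 2.79, 3.14, 3.14, 3.14, 3.14].

### API

Orientations are given as a unit quaternion [x, y, z, w].
In Python, from station import manip gives the robot as it stands.
- The arm moves only by the tool send_rows, never from a script. Its argument "plan" is a list of rows, each an object with "linear": the shift along the tool's x, y, z in units of 30 mm (1.0 is 30 mm), a list of three; "roll": the turn about the tool's y in units of 6 degrees (1.0 is 6 degrees). In form: [{"linear": [tx, ty, tz], "roll": roll}, ...]. A call has exactly 5 rows; each row shifts and turns the commanded pose from where the row before left it, along the tool's axes as they then stand; what a row does not reach is not made up. A row lasts 1/8 s, in which the tool goes at most 62.5 mm and 10.7 degrees, less where a joint would pass 70% of its speed; a pose out of reach is approached as far as the arm can. A call is refused whole if a number of a shift passes 1 or a number of a turn 1, either way. A call with a gripper value outside its range is refused whole. "claw" is the finger opening in mm, from 0 to 85.4, set as the call begins (left out, the last holds). The fingers move at their own pace and stop on an object; "force" is the grip in N (left out, the last holds). Time passes only in rows, so rows that do not move let the fingers close, or fill a call up. It gives the time, the measured TCP pose, the force and the opening at its end, in the units of the state.
- manip.sense(): the state, without advancing time (a new reading comes with each control period).
- manip.snapshot(name): name is "side" or "top" or "wrist"; returns the picture (384x512x3 uint8, blue, green, red); there is no depth.
- manip.get_calibration(name): a dict with "fovy" (degrees; the focal length in pixels is half the picture's height over the tangent of half this angle, whatever the lens; pixels are square), "cx", "cy" (the principal point, pixels), "k1" (the pictures are not rectified: a ray, as slopes to the right and down, at radius r is drawn at 1 + k1 r^2 times it, then the intrinsics apply), "cam_to_world" (4x4, takes a point from camera to world coordinates); the wrist camera has in their place "tool_from_camera" (4x4, takes a point from camera to tool coordinates, whose origin is the TCP and whose axes are the tool frame's). Camera axes: x right, y down, z forward; pixel columns grow to the right and rows downward; lengths in m; the calibration is good to about 2 mm. A picture is of the moment at which its call begins: read the wrist's pose just before it. get_calibration takes no time and is no camera call.
- manip.sign_off(): hands the job in, once; it reports no verdict.
Trained networks look in the newest picture that a camera, given by its name, has taken for a name from the list of things; names that differ only in an ending like _2 or _b are one class to them, and where a whole thing is asked for, a point or a joint stands for the part that bears it (a point fixed in the world has none). Each returns a list of dicts, best first, with "p" (0 to 1); they miss things now and then, are a little off and sometimes report something else, mostly with a low value. They report only what shows in the picture. A call takes as long as a camera call. They do not tell look-alikes from the thing itself.
- manip.look_for(camera, query): "extent" ([left, top, right, bottom] in pixels, round what is visible of it).
The state is a dict: "t": time; "q": joint angles; "qd": joint speeds; "tau": joint torques, N m; "tcp_pos": TCP position; "tool_rot": TCP orientation; "force": force on the tool from outside, world axes, zero at the start; "ft_torque": the same for the moment, N m; "finger_gap": opening from 0.0 (shut) to 1.0 (fully open).
Only numpy, scipy, OpenCV 4.12 (cv2) and the standard library are available. Lean on these libraries where they do the work, as an engineer would, in place of code of your own. Each camera call takes 0.05 s, during which the arm holds its last target.

### The job

The plaster cast lies loose on the bed of the cast holder. Push the holder's rod forward by its upright tab until its sprung pad has slid the cast up to the fixed jaw, lies flat on its back and squeezes it there gently, with about 6 newtons, then flip the cam lever right over centre, down onto its stop, so that the rod is locked. Never press the cast with more than 15 newtons or touch it with the robot, and leave the things around the holder where they are.

Things in the scene. Friction and masses are not known exactly. Their poses are not given: they have to be found in the camera images.
- holder: grey cast holder fixed to the worktop, bed plate 225 x 90 x 10 mm. Origin on the worktop below the middle of the clamp housing (44 mm along x, 50 mm wide, top 46 mm over the worktop, two ears up to 72 mm carry the lever). x: direction in which the rod slides forward, to the jaw; y: side to which the lever closes; z up
- jaw: fixed upright jaw plate at the far end of the bed, 14 mm thick, 80 mm wide, its top 40 mm over the worktop. Origin at the foot (on the bed) of the middle of the face that looks to the rod; same axes as the holder
- jaw_face (a point): middle of the jaw's face towards the rod, 20 mm over the worktop; 165 mm along the holder's x from its origin
- cast: loose plaster dental cast (base 53 mm along its x, 71 wide, 14 high; 27 mm high with its teeth), about 0.1 kg, on the bed, 10 mm over the worktop, between pad and jaw. Origin at the centre of its underside; x about along the holder's x. Starts 4 to 12 mm off the jaw, a little turned; seated, its rounded front (+x) meets the jaw and its flat back (-x) lies on the pad
- tab_centre (a point): middle of the upright aluminium tab at the rear end of the rod, 55 mm over the worktop; the tab is 12 mm thick along the holder's x, 26 mm wide along y, and reaches from 15 to 75 mm over the worktop. Nothing stands under or behind it. It moves with the rod
- rod (a joint): forward travel of the rod in m, 0 fully back, 0.075 fully forward; starts at 0 to 0.020. Lever open: the rod drags with about 11 N of friction and stays where it is left, so pushing takes 11 N plus the squeeze on the cast, which grows by 2 N per mm once the cast is on the jaw; sliding the cast takes about 0.5 N. Lever closed: locked
- lever (a joint): cam lever angle in rad about an axis along the holder's x at point lever_pivot: 0 open (leans 30 degrees from upright to the holder's -y side), 0.52 upright, 2.007 closed on its stop (nearly level, to +y). Starts at 0 to 0.25. From 0.4 on it is stiff, up to about 8 N at the grip near 0.9; beyond centre (1.35) it snaps to its stop; let go earlier it springs back
- lever_pivot (a point): point on the lever's hinge axis, above the holder's origin, 62 mm over the worktop
- lever_grip (a point): centre of the lever's black cross grip, a bar 24 mm long along the holder's x and 14 mm thick, 75 mm from the hinge axis; it moves with the lever
- crucible: loose ceramic crucible, 51 mm wide, 40 mm high, to be left alone; origin at the centre of its underside
- felt_wheel: loose felt polishing wheel, 51 mm wide, 14 mm high, to be left alone; origin at the centre of its underside
- measure_cup: loose measuring cup, 65 mm wide, 88 mm high, to be left alone; origin at the centre of its underside
- marker: loose marker pen, 135 mm long, 17 mm thick, to be left alone; origin at the centre of its underside
- rod_exit (a point): where the 12 mm square rod leaves the housing's front, 22 mm over the worktop. The rubber pad on the rod's front end (36 mm wide, 15 high) is sprung: 2 N per mm, 9 mm travel. Its nose is screwed out 0 to 10 mm, different each time and not measured: the cast meets the jaw and the spring begins to yield with joint rod somewhere from 0.040 to 0.050, to be felt
Not all that is in view belongs to the job. What is shaped like the cast but black or blue is not meant.

How it is judged:
On the way, in this order (a step that is already met when the one before it is completed fails the run):
1. with the lever still open, the cast is squeezed against the jaw with more than 2.5 N (contact force between cast and jaw above 2.5 N and value of joint lever below 0.6 rad), for 0.2 s.
2. the lever is flipped over centre onto its stop (value of joint lever above 1.85 rad), for 0.2 s.
At the end, for the whole second after the job is handed in: The cam lever lies over centre at its stop (beyond 1.85 rad), and the cast, at rest, flat on the bed and square to the jaw (within 0.05 rad), is squeezed against the jaw with 2.5 to 10 N (contact force between cast and jaw between 2.5 and 10 N and value of joint lever above 1.85 rad and angle between the x axis of cast and the x axis of jaw, either way round below 0.05 rad and angle between cast's own z axis and vertical below 0.08 rad and linear speed of cast below 0.01 m/s); the robot touches nothing.
It fails at once if the cast is pressed against the jaw with more than 15 N (contact force between cast and jaw above 15 N).
It fails at once if the robot touches the cast (contact force between any of the fingers, the arm and cast above 0.5 N).
It fails at once if a thing beside the holder is moved by more than 20 mm (distance of any of crucible, felt_wheel, measure_cup, marker from where it was at the start of the episode above 0.02 m).
It also fails if it takes over 72 s, if anything falls off the work surface, if the arm or the gripper's body presses on something with over 40 N, if the wrist force passes 120 N, or if a joint passes its speed limit or range.

## Working session

There is one attempt and no reset: what is moved stays moved. The work goes in short steps, Python scripts to look and compute and a tool call to move; the robot and the scene stay as the last step left them, time stands still between calls to the robot, and variables do not carry over. Pictures are saved under pics/ and viewed, and the job is handed in when it is done.

Besides the shell and the picture viewer there is one more tool, called after ">>>" by a JSON object that holds its "name" and its "arguments", one argument or row to a line. send_rows: Moves the arm, as the interface text tells. Its arguments: {"type":"object","properties":{"plan":{"type":"array"},"claw":{"type":"number"},"force":{"type":"number"}},"required":["plan"]}

```bash
mkdir -p pics; ls; python3 - <<'E'
from station import manip
import cv2
s=manip.sense(); print({k:(v if not hasattr(v,'round') else v) for k,v in s.items()}); print(manip.finger_overhang)
for n in ("side","top","wrist"):
    im=manip.snapshot(n); cv2.imwrite(f"pics/{n}0.png",im); c=manip.get_calibration(n); print(n,c)
E
```

```text
pics
{'t': 0.0, 'q': array([ 1.10850018e+00,  5.28461818e-01,  1.43387991e+00, -2.56060322e-05,
        1.18140335e+00, -1.78495742e-01]), 'qd': array([-0.00100801,  0.00137862, -0.000842  ,  0.00074023,  0.000359  ,
       -0.00021665]), 'tau': array([-1.81131705e-03, -4.42352378e+01, -1.78024328e+01, -1.38675341e-04,
        8.48625961e-03, -7.39688886e-06]), 'tcp_pos': array([0.17463586, 0.59931435, 0.20484347]), 'tool_rot': array([ 0.70072467, -0.10023046,  0.09976701, -0.69927486]), 'force': array([ 0.29721677, -0.70079359,  0.30535613]), 'ft_torque': array([-0.01229975, -0.0515518 , -0.04442602]), 'finger_gap': 0.997445533276956}
0.008
side {'fovy': 44.31642329264053, 'cx': 254.48056606866157, 'cy': 197.76943206059406, 'k1': -0.1270467145518367, 'cam_to_world': array([[-0.99298168, -0.06312774,  0.10001136,  0.41514094],
       [-0.1181905 ,  0.49901094, -0.85849816,  1.20066159],
       [ 0.00428829, -0.86429334, -0.50296982,  0.82622111],
       [ 0.        ,  0.        ,  0.        ,  1.        ]])}
top {'fovy': 48.27368953130599, 'cx': 255.9869568830668, 'cy': 196.622480596
[... 167 characters left out ...]
36627e-05, -1.53276459e-02,
        -3.96407552e-03],
       [ 1.52227356e-02, -1.22419102e-01, -9.92361744e-01,
         1.28530039e+00],
       [ 0.00000000e+00,  0.00000000e+00,  0.00000000e+00,
         1.00000000e+00]])}
wrist {'fovy': 67.78997331455321, 'cx': 255.7606298198705, 'cy': 193.16574855289124, 'k1': 0.015917442740723316, 'tool_from_camera': array([[-3.01967930e-04,  9.48791471e-01,  3.15902918e-01,
        -8.23708048e-02],
       [ 6.65505124e-04, -3.15902672e-01,  9.48791367e-01,
        -1.68186391e-01],
       [ 9.99999733e-01,  4.96739576e-04, -5.36033110e-04,
        -9.17271900e-05],
       [ 0.00000000e+00,  0.00000000e+00,  0.00000000e+00,
         1.00000000e+00]])}
```

View pics/side0.png

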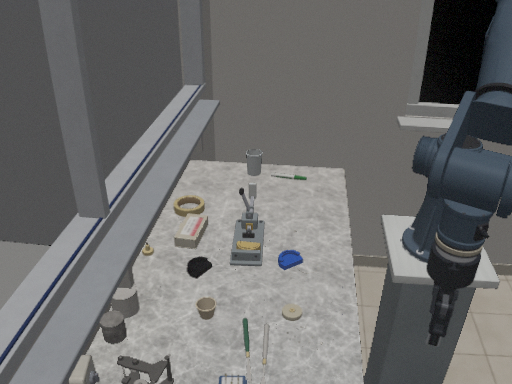

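View pics/top0.png

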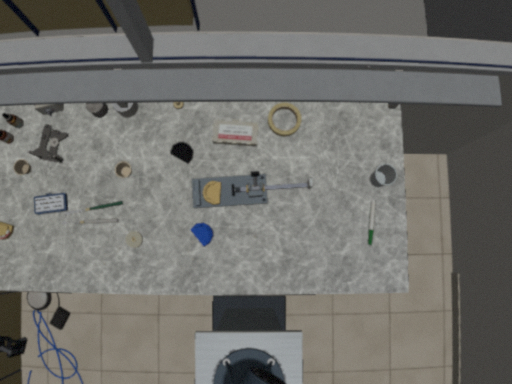

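```bash
python3 - <<'E'
from station import manip
for c in ("top","side"):
  for n in ("holder","jaw","cast","tab_centre","lever_grip","crucible","felt_wheel","measure_cup","marker"):
    print(c,n,[(round(d['p'],2),[round(x) for x in d['extent']]) for d in manip.look_for(c,n)[:3]])
E
```

```text
top holder [(0.72, [190, 172, 311, 209])]
top jaw [(0.68, [196, 179, 203, 206])]
top cast [(0.65, [167, 140, 195, 164]), (0.6, [203, 184, 220, 206]), (0.57, [188, 221, 215, 246])]
top tab_centre [(0.73, [233, 179, 313, 196]), (0.57, [113, 164, 131, 175])]
top lever_grip []
top crucible [(0.65, [113, 162, 130, 178])]
top felt_wheel [(0.69, [192, 170, 317, 209]), (0.53, [125, 230, 144, 247])]
top measure_cup [(0.81, [370, 164, 396, 187])]
top marker [(0.47, [372, 164, 394, 186])]
side holder [(0.85, [230, 184, 264, 264])]
side jaw [(0.69, [232, 248, 261, 260])]
side cast [(0.82, [278, 251, 304, 271]), (0.66, [233, 242, 262, 253]), (0.57, [188, 254, 213, 283])]
side tab_centre [(0.71, [243, 184, 258, 236]), (0.64, [229, 183, 263, 266])]
side lever_grip [(0.51, [232, 182, 262, 265]), (0.43, [237, 187, 254, 212])]
side crucible [(0.53, [196, 298, 216, 323]), (0.3, [240, 190, 252, 212])]
side felt_wheel [(0.75, [283, 302, 305, 320])]
side measure_cup [(0.62, [249, 148, 265, 175])]
side marker [(0.59, [270, 174, 306, 178])]
```

```bash
cat > h.py <<'E'
from station import manip
import numpy as np, cv2
def K(c):
    f=192/np.tan(np.radians(c['fovy']/2)); return np.array([[f,0,c['cx']],[0,f,c['cy']],[0,0,1]]),np.array([c['k1'],0,0,0,0.])
def pose(s):
    from scipy.spatial.transform import Rotation as R
    T=np.eye(4); T[:3,:3]=R.from_quat(s['tool_rot']).as_matrix(); T[:3,3]=s['tcp_pos']; return T
def c2w(n,s=None):
    c=manip.get_calibration(n)
    return c['cam_to_world'] if n!='wrist' else pose(s)@c['tool_from_camera']
def ray(n,uv,s=None):
    k,d=K(manip.get_calibration(n)); p=cv2.undistortPoints(np.array([[uv]],float),k,d)[0,0]
    M=c2w(n,s); return M[:3,3],M[:3,:3]@np.array([p[0],p[1],1])
def onz(n,uv,z,s=None):
    o,r=ray(n,uv,s); return o+r*(z-o[2])/r[2]
def proj(n,P,s=None):
    k,d=K(manip.get_calibration(n)); M=np.linalg.inv(c2w(n,s))
    P=np.atleast_2d(P); return cv2.projectPoints(P,cv2.Rodrigues(M[:3,:3])[0],M[:3,3],k,d)[0][:,0]
def crop(im,box,k,fn):
    l,t,r,b=box; cv2.imwrite(fn,cv2.resize(im[t:b,l:r],None,fx=k,fy=k,interpolation=cv2.INTER_CUBIC))
E
python3 - <<'E'
from h import *
crop(cv2.imread('pics/top0.png'),(180,160,325,220),5.5,'pics/topc.png')
crop(cv2.imread('pics/side0.png'),(220,175,275,270),6,'pics/sidec.png')
E
```

```text
(no output)
```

View pics/topc.png

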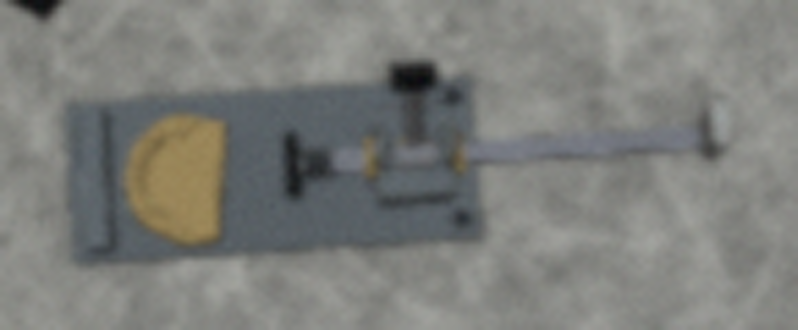

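View pics/sidec.png

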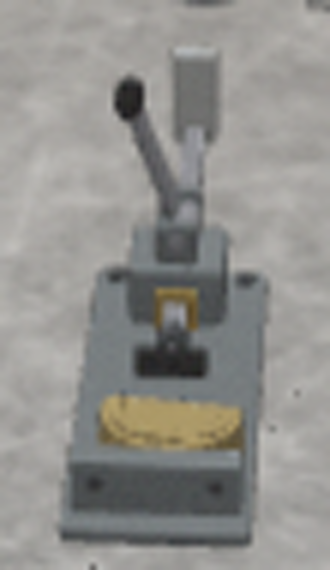

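```bash
python3 - <<'E'
from h import *
f=lambda x,y:((x+.5)/5.5-.5+180,(y+.5)/5.5-.5+160)
P=[onz('top',f(*p),.01) for p in ((68,103),(472,80),(484,238),(75,265))]
for p in P: print(p.round(4))
TL,TR,BR,BL=P
print([np.linalg.norm(a-b) for a,b in ((TL,TR),(TR,BR),(BR,BL),(BL,TL))])
ax=(TL-TR)+(BL-BR); print('yaw of hx',np.degrees(np.arctan2(ax[1],ax[0])))
ay=(BL-TL)+(BR-TR); print('hy',np.degrees(np.arctan2(ay[1],ay[0])))
print('pad',onz('top',f(290,165),.022),'jawface top',onz('top',f(110,178),.04),'tab',onz('top',f(714,123),.075),'grip',onz('top',f(413,76),.12),'pivot',onz('top',f(414,156),.065),'exit front', onz('top',f(372,157),.03), 'back exit', onz('top',f(460,156),.03))
E
```

```text
[0.6063 0.1695 0.01  ]
[ 0.6191 -0.0523  0.01  ]
[ 0.5318 -0.0584  0.01  ]
[0.517  0.1642 0.01  ]
[np.float64(0.22216083358100555), np.float64(0.08750122355518569), np.float64(0.2230908711186816), np.float64(0.08944358180056303)]
yaw of hx 93.55361690832251
hy -176.28390202447068
pad [0.5702638  0.04692957 0.022     ] jawface top [0.56075045 0.14225351 0.04      ] tab [ 0.58508778 -0.17610989  0.075     ] grip [ 0.60165173 -0.018476    0.12      ] pivot [ 0.56900945 -0.01962512  0.065     ] exit front [0.57349633 0.00252314 0.03      ] back exit [ 0.57405821 -0.04483779  0.03      ]
```

```bash
python3 - <<'E'
from h import *
s=manip.sense(); T=pose(s); print(T.round(3))
for i in (0,2): print('xz'[i//2],np.degrees(np.arctan2(T[1,i],T[0,i])))
# loc things
for n,p,z in (('cup',(383,175),.05),('marker',(371,224),.01)): print(n,onz('top',p,z))
E
```

```text
[[ 0.96  -0.     0.28   0.175]
 [-0.28  -0.     0.96   0.6  ]
 [ 0.    -1.    -0.     0.206]
 [ 0.     0.     0.     1.   ]]
x -16.25678728393353
z 73.74321270849948
cup [ 0.61059201 -0.40114444  0.05      ]
marker [ 0.46737457 -0.3709538   0.01      ]
```

>>> {"name": "send_rows", "arguments": {
  "plan": [
    {"linear":[0.3,0,-1],"roll":-0.66},
    {"linear":[0.3,0,-1],"roll":-0.66},
    {"linear":[0.3,0,-1],"roll":-0.66},
    {"linear":[0.3,0,-1],"roll":-0.66},
    {"linear":[0.3,0,-1],"roll":-0.66}
  ],
  "claw": 85,
  "force": 40
}}

```text
t: 1.68
tcp_pos: [0.1977, 0.4449, 0.206]
tool_rot: [-0.707, -0.023, 0.023, 0.707]
force: [0.6, -0.4, 0.2]
finger_gap: 0.998
```

>>> {"name": "send_rows", "arguments": {
  "plan": [
    {"linear":[0.6,0,-1],"roll":0},
    {"linear":[0.6,0,-1],"roll":0},
    {"linear":[0.6,0,-1],"roll":0},
    {"linear":[0.6,0,-1],"roll":0},
    {"linear":[0.6,0,-1],"roll":0}
  ]
}}

```text
t: 2.3
tcp_pos: [0.2975, 0.3008, 0.2061]
tool_rot: [-0.707, -0.022, 0.022, 0.707]
force: [-0.7, -0.7, 0.5]
finger_gap: 0.994
```

>>> {"name": "send_rows", "arguments": {
  "plan": [
    {"linear":[0.6,0,-1],"roll":0},
    {"linear":[0.6,0,-1],"roll":0},
    {"linear":[0.6,0,-1],"roll":0},
    {"linear":[0.6,0,-1],"roll":0},
    {"linear":[0.6,0,-1],"roll":0}
  ]
}}

```text
t: 2.92
tcp_pos: [0.3966, 0.1565, 0.2061]
tool_rot: [-0.707, -0.022, 0.021, 0.707]
force: [0.2, 1.9, -0.5]
finger_gap: 0.994
```

```bash
cat >> h.py <<'E'
def to(tgt,s=None):
    s=s or manip.sense(); T=pose(s); d=T[:3,:3].T@(np.array(tgt)-T[:3,3]); return (d/0.03).round(3)
def st():
    s=manip.sense(); T=pose(s); print('t',round(s['t'],2),'tcp',s['tcp_pos'].round(4),'yaw_z',np.degrees(np.arctan2(T[1,2],T[0,2])).round(2),'F',s['force'].round(2),'gap',round(s['finger_gap'],3),'q',s['q'].round(2)); return s
E
python3 -c "
from h import *
st(); print(to([.585,-.176,.2]))"
```

```text
t 2.92 tcp [0.3966 0.1565 0.2061] yaw_z 93.53 F [ 0.19  1.94 -0.53] gap 0.994 q [ 0.11  0.26  1.91  0.    0.97 -1.52]
[  5.585   0.207 -11.449]
```

>>> {"name": "send_rows", "arguments": {
  "plan": [
    {"linear":[0.5,0,-1],"roll":0},
    {"linear":[0.5,0,-1],"roll":0},
    {"linear":[0.5,0,-1],"roll":0},
    {"linear":[0.5,0,-1],"roll":0},
    {"linear":[0.5,0,-1],"roll":0}
  ]
}}

```text
t: 3.55
tcp_pos: [0.4806, 0.0113, 0.206]
tool_rot: [0.707, 0.022, -0.022, -0.707]
force: [1.2, -0.2, -0.2]
finger_gap: 0.998
```

>>> {"name": "send_rows", "arguments": {
  "plan": [
    {"linear":[0.5,0,-1],"roll":0},
    {"linear":[0.5,0,-1],"roll":0},
    {"linear":[0.5,0,-1],"roll":0},
    {"linear":[0.5,0,-1],"roll":0},
    {"linear":[0.5,0,-1],"roll":0}
  ]
}}

```text
t: 4.18
tcp_pos: [0.5646, -0.1337, 0.2059]
tool_rot: [0.707, 0.022, -0.022, -0.707]
force: [0.0, -1.2, -0.8]
finger_gap: 0.994
```

```bash
python3 -c "
from h import *
im=manip.snapshot('wrist'); s=st(); print(to([.585,-.176,.2]))
cv2.imwrite('pics/w1.png',im)
print(manip.look_for('wrist','tab_centre'),manip.look_for('wrist','lever_grip'),manip.look_for('wrist','holder'))
cv2.imwrite('pics/s1.png',cv2.resize(manip.snapshot('side')[130:280,180:330],None,fx=4,fy=4))
"
```

```text
t 4.22 tcp [ 0.5678 -0.1383  0.2062] yaw_z 93.42 F [ 3.51 -2.49 -0.07] gap 0.997 q [-0.43  0.47  1.54 -0.    1.12 -2.06]
[ 0.497  0.214 -1.289]
[{'extent': [209.1, 163.0, 403.3, 202.2], 'p': 0.71}] [{'extent': [342.7, 181.3, 394.1, 245.6], 'p': 0.88}] [{'extent': [204.7, 140.7, 506.5, 244.3], 'p': 0.8}]
```

View pics/w1.png

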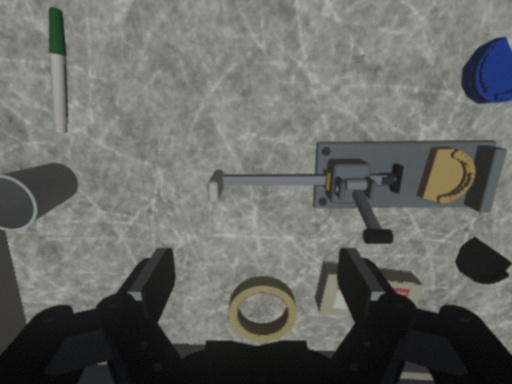

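View pics/s1.png

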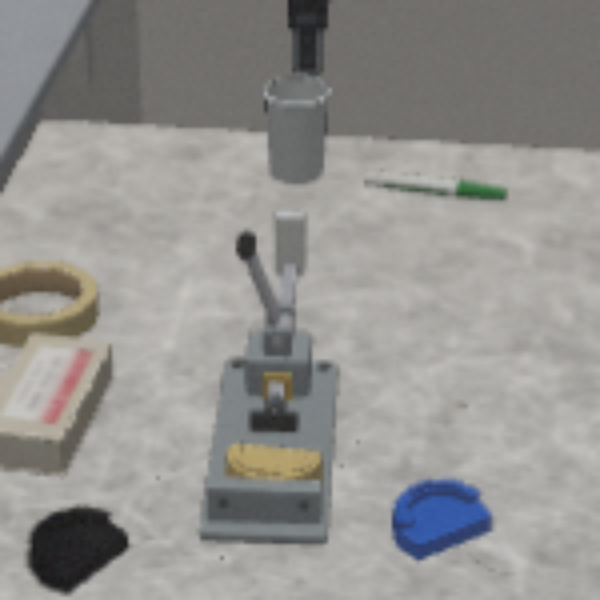

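```bash
python3 -c "
from h import *
crop(cv2.imread('pics/w1.png'),(195,150,285,220),8,'pics/w1c.png')
crop(cv2.imread('pics/w1.png'),(310,130,510,255),4,'pics/w1d.png')
"
```

```text
(no output)
```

View pics/w1c.png

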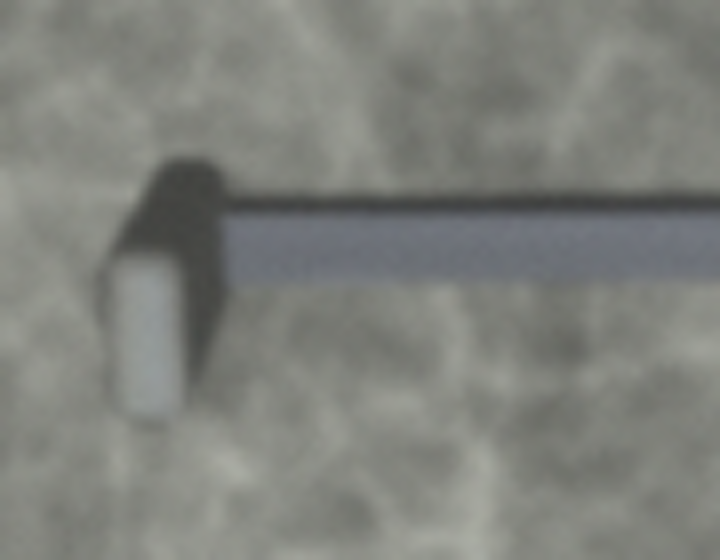

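View pics/w1d.png

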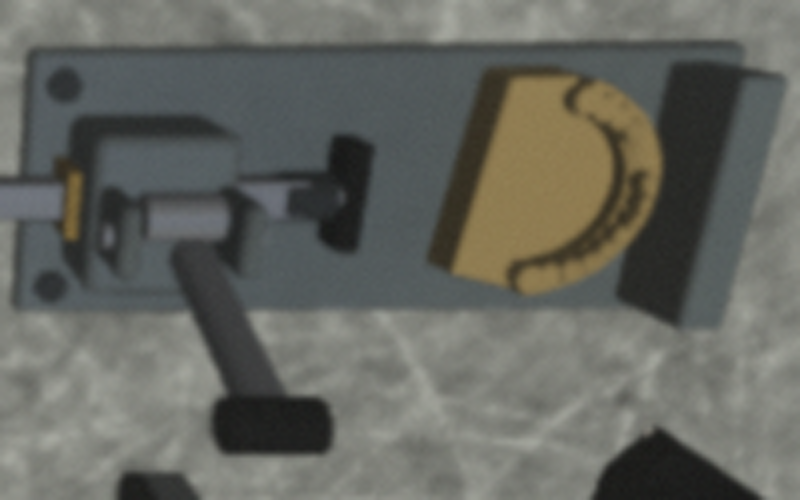

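```bash
python3 -c "
from h import *
s=dict(manip.sense()); s['tcp_pos']=np.array([.5646,-.1337,.2059])
f=lambda x,y,k,l,t:((x+.5)/k-.5+l,(y+.5)/k-.5+t)
print('tab',onz('wrist',f(150,335,8,195,150),.075,s))
g=lambda x,y,z:onz('wrist',f(x,y,4,310,130),z,s)
print('bed',g(35,45,.01),g(14,308,.01))
print('housing top hinge',g(188,217,.066),'grip',g(272,425,.125),'jaw top',g(740,70,.04),g(685,325,.04))
"
```

```text
tab [ 0.58244981 -0.17911149  0.075     ]
bed [ 0.52866404 -0.0563147   0.01      ] [ 0.61752673 -0.05178789  0.01      ]
housing top hinge [ 0.56659677 -0.01992296  0.066     ] grip [ 0.6010403 -0.0135646  0.125    ] jaw top [0.52004312 0.14082006 0.04      ] [0.59902529 0.14968482 0.04      ]
```

```bash
python3 -c "
from h import *
st(); print(to([.583,-.178,.047]))"
```

```text
t 4.42 tcp [ 0.5633 -0.1321  0.2055] yaw_z 93.53 F [-0.42 -0.02  0.08] gap 0.995 q [-0.42  0.47  1.55  0.    1.13 -2.06]
[ 0.566  5.282 -1.571]
```

>>> {"name": "send_rows", "arguments": {
  "plan": [
    {"linear":[0.28,0.3,-0.79],"roll":0},
    {"linear":[0.28,0.7,-0.78],"roll":0},
    {"linear":[0,1,0],"roll":0},
    {"linear":[0,0.8,0],"roll":0},
    {"linear":[0,0,0],"roll":0}
  ]
}}

```text
t: 5.05
tcp_pos: [0.5822, -0.1783, 0.1195]
tool_rot: [-0.706, -0.02, 0.024, 0.708]
force: [0.4, 0.4, 1.4]
finger_gap: 0.996
```

```bash
python3 -c "
from h import *
s=st(); im=manip.snapshot('wrist'); print(to([.583,-.178,.047]))
cv2.imwrite('pics/w2.png',im)
cv2.imwrite('pics/s2.png',cv2.resize(manip.snapshot('side')[150:270,200:300],None,fx=5,fy=5))
"
```

```text
t 5.05 tcp [ 0.5822 -0.1783  0.1195] yaw_z 93.55 F [0.39 0.42 1.38] gap 0.996 q [-0.48  0.61  1.55 -0.    0.98 -2.11]
[-0.005  2.466  0.022]
```

View pics/w2.png

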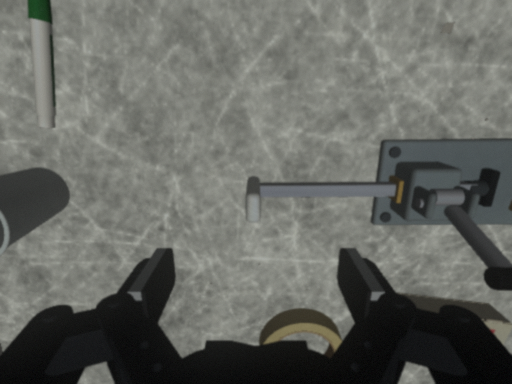

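View pics/s2.png

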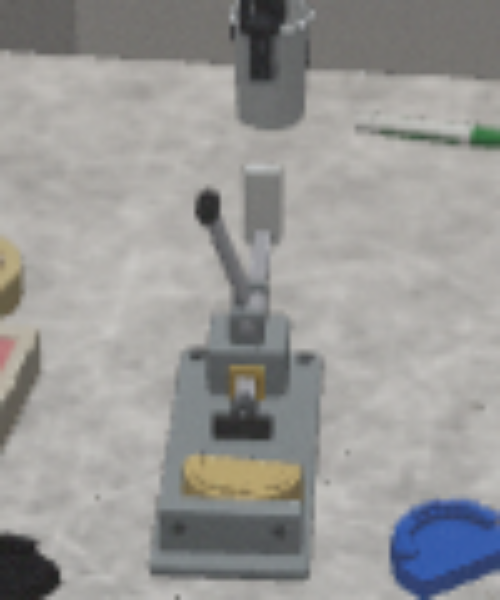

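```bash
python3 -c "
from h import *
s=st(); crop(cv2.imread('pics/w2.png'),(230,165,280,230),8,'pics/w2c.png')
"
```

```text
t 5.15 tcp [ 0.5841 -0.179   0.1221] yaw_z 93.55 F [-0.47  0.16 -0.04] gap 0.995 q [-0.48  0.61  1.55 -0.    0.98 -2.11]
```

View pics/w2c.png

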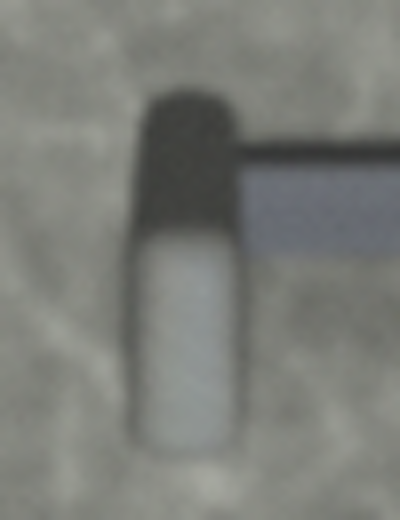

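```bash
python3 -c "
from h import *
s=dict(st()); s['tcp_pos']=np.array([.5822,-.1783,.1195])
for p in ((188,342),(188,235),(188,452)): print(onz('wrist',((p[0]+.5)/8-.5+230,(p[1]+.5)/8-.5+165),.075,s))
"
```

```text
t 5.15 tcp [ 0.5841 -0.179   0.1221] yaw_z 93.55 F [-0.47  0.16 -0.04] gap 0.995 q [-0.48  0.61  1.55 -0.    0.98 -2.11]
[ 0.58265954 -0.18024266  0.075     ]
[ 0.57142687 -0.18090997  0.075     ]
[ 0.59458182 -0.17953422  0.075     ]
```

>>> {"name": "send_rows", "arguments": {
  "plan": [
    {"linear":[0,0.8,0],"roll":0},
    {"linear":[0,0.8,0],"roll":0},
    {"linear":[0,0.6,0],"roll":0},
    {"linear":[0,0.27,0],"roll":0},
    {"linear":[0,0,0],"roll":0}
  ]
}}

```text
t: 5.78
tcp_pos: [0.5838, -0.1787, 0.0477]
tool_rot: [0.707, 0.022, -0.022, -0.707]
force: [-0.5, -0.2, 0.4]
finger_gap: 0.992
```

>>> {"name": "send_rows", "arguments": {
  "plan": [
    {"linear":[0,0,0],"roll":0},
    {"linear":[0,0,0],"roll":0},
    {"linear":[0,0,0],"roll":0},
    {"linear":[0,0,0],"roll":0},
    {"linear":[0,0,0],"roll":0}
  ],
  "claw": 0,
  "force": 40
}}

```text
t: 6.4
tcp_pos: [0.584, -0.1798, 0.0482]
tool_rot: [0.707, 0.022, -0.022, -0.706]
force: [-1.1, -3.3, 2.1]
finger_gap: 0.104
```

>>> {"name": "send_rows", "arguments": {
  "plan": [
    {"linear":[0,0,0],"roll":0},
    {"linear":[0,0,0],"roll":0},
    {"linear":[0,0,0],"roll":0},
    {"linear":[0,0,0],"roll":0},
    {"linear":[0,0,0],"roll":0}
  ]
}}

```text
t: 7.02
tcp_pos: [0.584, -0.1798, 0.0482]
tool_rot: [0.707, 0.022, -0.022, -0.706]
force: [-1.2, -5.0, 2.8]
finger_gap: 0.11
```

>>> {"name": "send_rows", "arguments": {
  "plan": [
    {"linear":[0,0,0.2],"roll":0},
    {"linear":[0,0,0.2],"roll":0},
    {"linear":[0,0,0.2],"roll":0},
    {"linear":[0,0,0.2],"roll":0},
    {"linear":[0,0,0.2],"roll":0}
  ]
}}

```text
t: 7.65
tcp_pos: [0.5823, -0.1528, 0.0482]
tool_rot: [0.709, 0.023, -0.022, -0.704]
force: [-3.4, -14.0, 1.4]
finger_gap: 0.109
```

```bash
python3 -c "
from h import *
s=st(); im=manip.snapshot('top'); 
crop(im,(180,160,325,220),5.5,'pics/t3.png')
cv2.imwrite('pics/s3.png',cv2.resize(manip.snapshot('side')[170:270,210:285],None,fx=6,fy=6))
"
```

```text
t 7.65 tcp [ 0.5823 -0.1528  0.0482] yaw_z 93.63 F [ -3.45 -13.98   1.35] gap 0.109 q [-0.44  0.71  1.61 -0.01  0.82 -2.07]
```

View pics/t3.png

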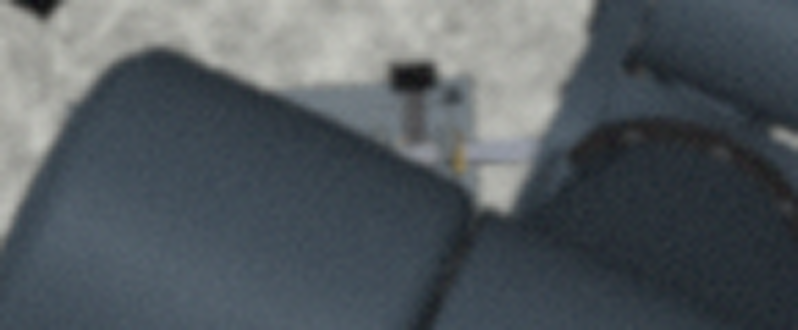

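View pics/s3.png

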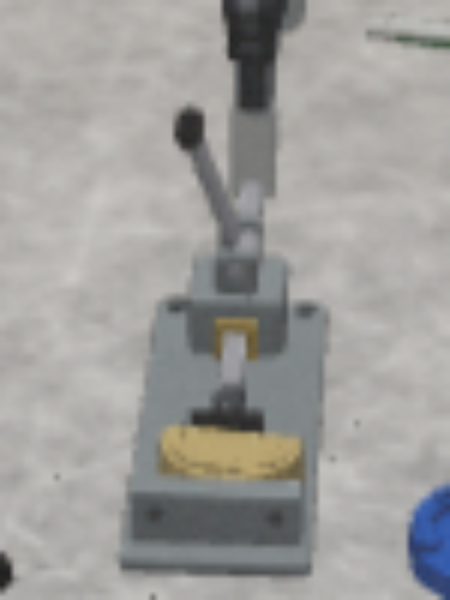

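>>> {"name": "send_rows", "arguments": {
  "plan": [
    {"linear":[0,0,0.04],"roll":0},
    {"linear":[0,0,0.04],"roll":0},
    {"linear":[0,0,0.04],"roll":0},
    {"linear":[0,0,0.04],"roll":0},
    {"linear":[0,0,0.04],"roll":0}
  ]
}}

```text
t: 8.38
tcp_pos: [0.5819, -0.147, 0.0482]
tool_rot: [0.709, 0.023, -0.022, -0.704]
force: [-3.8, -13.4, 0.1]
finger_gap: 0.106
```

>>> {"name": "send_rows", "arguments": {
  "plan": [
    {"linear":[0,0,0.03],"roll":0},
    {"linear":[0,0,0.03],"roll":0},
    {"linear":[0,0,0.03],"roll":0},
    {"linear":[0,0,0.03],"roll":0},
    {"linear":[0,0,0.03],"roll":0}
  ]
}}

```text
t: 9.0
tcp_pos: [0.5815, -0.1424, 0.0482]
tool_rot: [0.709, 0.023, -0.022, -0.705]
force: [-3.8, -13.1, 2.1]
finger_gap: 0.105
```

```bash
python3 -c "
from h import *
s=st(); cv2.imwrite('pics/s4.png',cv2.resize(manip.snapshot('side')[170:270,210:285],None,fx=6,fy=6))
"
```

```text
t 9.0 tcp [ 0.5815 -0.1424  0.0482] yaw_z 93.63 F [ -3.79 -13.09   2.1 ] gap 0.105 q [-0.42  0.7   1.62 -0.01  0.81 -2.05]
```

View pics/s4.png

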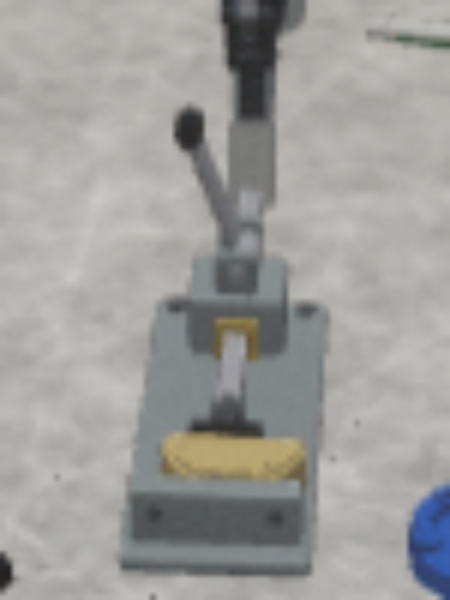

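>>> {"name": "send_rows", "arguments": {
  "plan": [
    {"linear":[0,0,0.02],"roll":0},
    {"linear":[0,0,0.02],"roll":0},
    {"linear":[0,0,0.02],"roll":0},
    {"linear":[0,0,0.02],"roll":0},
    {"linear":[0,0,0.02],"roll":0}
  ]
}}

```text
t: 9.68
tcp_pos: [0.5813, -0.1394, 0.0482]
tool_rot: [0.709, 0.023, -0.022, -0.705]
force: [-2.9, -13.2, 2.1]
finger_gap: 0.109
```

>>> {"name": "send_rows", "arguments": {
  "plan": [
    {"linear":[0,0,0.02],"roll":0},
    {"linear":[0,0,0.02],"roll":0},
    {"linear":[0,0,0.02],"roll":0},
    {"linear":[0,0,0.02],"roll":0},
    {"linear":[0,0,0.02],"roll":0}
  ]
}}

```text
t: 10.3
tcp_pos: [0.5812, -0.137, 0.0482]
tool_rot: [0.709, 0.023, -0.022, -0.704]
force: [-2.7, -15.5, 1.9]
finger_gap: 0.106
```

>>> {"name": "send_rows", "arguments": {
  "plan": [
    {"linear":[0,0,0.01],"roll":0},
    {"linear":[0,0,0.01],"roll":0},
    {"linear":[0,0,0.01],"roll":0},
    {"linear":[0,0,0.01],"roll":0},
    {"linear":[0,0,0.01],"roll":0}
  ]
}}

```text
t: 10.92
tcp_pos: [0.5811, -0.1362, 0.0482]
tool_rot: [0.71, 0.023, -0.022, -0.704]
force: [-4.1, -16.8, 1.6]
finger_gap: 0.108
```

```bash
python3 -c "
from h import *
s=st(); cv2.imwrite('pics/s5.png',cv2.resize(manip.snapshot('side')[170:270,210:285],None,fx=6,fy=6))
"
```

```text
t 10.93 tcp [ 0.5811 -0.1362  0.0482] yaw_z 93.67 F [ -4.13 -16.82   1.6 ] gap 0.108 q [-0.41  0.7   1.63 -0.01  0.81 -2.04]
```

View pics/s5.png

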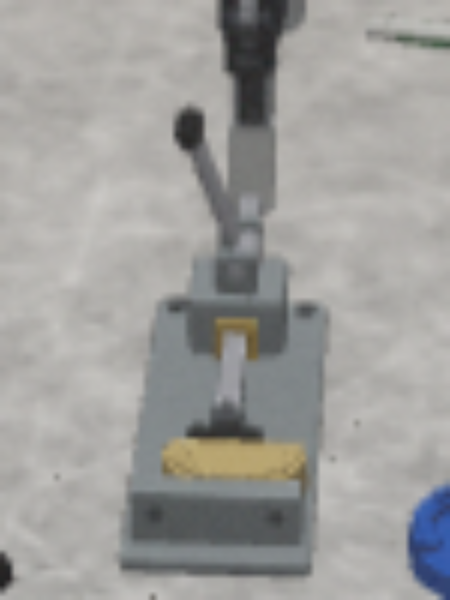

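>>> {"name": "send_rows", "arguments": {
  "plan": [
    {"linear":[0,0,0.01],"roll":0},
    {"linear":[0,0,0.01],"roll":0},
    {"linear":[0,0,0.01],"roll":0},
    {"linear":[0,0,0.01],"roll":0},
    {"linear":[0,0,0.01],"roll":0}
  ]
}}

```text
t: 11.6
tcp_pos: [0.5811, -0.1354, 0.0482]
tool_rot: [0.71, 0.023, -0.022, -0.703]
force: [-3.8, -19.2, 0.4]
finger_gap: 0.104
```

>>> {"name": "send_rows", "arguments": {
  "plan": [
    {"linear":[0,0,0],"roll":0},
    {"linear":[0,0,0],"roll":0},
    {"linear":[0,0,0],"roll":0},
    {"linear":[0,0,0],"roll":0},
    {"linear":[0,0,0],"roll":0}
  ]
}}

```text
t: 12.22
tcp_pos: [0.5811, -0.1353, 0.0482]
tool_rot: [0.71, 0.023, -0.022, -0.704]
force: [-5.1, -18.4, 0.8]
finger_gap: 0.107
```

>>> {"name": "send_rows", "arguments": {
  "plan": [
    {"linear":[0,0,-0.02],"roll":0},
    {"linear":[0,0,-0.02],"roll":0},
    {"linear":[0,0,-0.02],"roll":0},
    {"linear":[0,0,-0.02],"roll":0},
    {"linear":[0,0,0],"roll":0}
  ]
}}

```text
t: 12.85
tcp_pos: [0.5811, -0.1354, 0.0482]
tool_rot: [0.709, 0.023, -0.022, -0.705]
force: [-2.7, -12.2, 3.0]
finger_gap: 0.107
```

>>> {"name": "send_rows", "arguments": {
  "plan": [
    {"linear":[0,0,-0.02],"roll":0},
    {"linear":[0,0,-0.02],"roll":0},
    {"linear":[0,0,-0.02],"roll":0},
    {"linear":[0,0,0],"roll":0},
    {"linear":[0,0,0],"roll":0}
  ]
}}

```text
t: 13.48
tcp_pos: [0.581, -0.1354, 0.0481]
tool_rot: [0.708, 0.022, -0.022, -0.706]
force: [-3.0, -8.3, 3.1]
finger_gap: 0.104
```

>>> {"name": "send_rows", "arguments": {
  "plan": [
    {"linear":[0,0,0],"roll":0},
    {"linear":[0,0,0],"roll":0},
    {"linear":[0,0,0],"roll":0},
    {"linear":[0,0,0],"roll":0},
    {"linear":[0,0,0],"roll":0}
  ],
  "claw": 60
}}

```text
t: 14.1
tcp_pos: [0.5809, -0.1332, 0.0477]
tool_rot: [-0.707, -0.022, 0.022, 0.707]
force: [1.0, 0.3, 0.7]
finger_gap: 0.708
```

```bash
python3 -c "
from h import *
s=st(); cv2.imwrite('pics/s6.png',cv2.resize(manip.snapshot('side')[170:270,210:285],None,fx=6,fy=6))
"
```

```text
t 14.1 tcp [ 0.5809 -0.1332  0.0477] yaw_z 93.55 F [0.97 0.28 0.72] gap 0.708 q [-0.41  0.7   1.63  0.    0.81 -2.05]
```

View pics/s6.png

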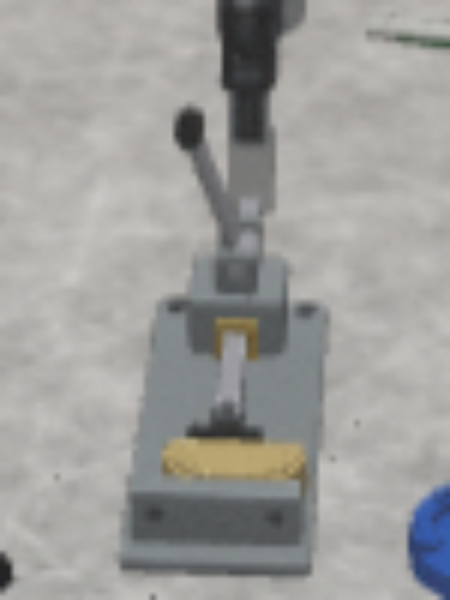

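>>> {"name": "send_rows", "arguments": {
  "plan": [
    {"linear":[0,-1,0],"roll":0},
    {"linear":[0,-1,0],"roll":0},
    {"linear":[0,-1,0],"roll":0},
    {"linear":[0,-1,0],"roll":0},
    {"linear":[0,-1,0],"roll":0}
  ]
}}

```text
t: 14.78
tcp_pos: [0.5807, -0.1333, 0.1987]
tool_rot: [-0.707, -0.022, 0.022, 0.707]
force: [-0.1, -0.3, -1.4]
finger_gap: 0.706
```

>>> {"name": "send_rows", "arguments": {
  "plan": [
    {"linear":[0,-0.2,1],"roll":0},
    {"linear":[0,0,1],"roll":0},
    {"linear":[0,0,1],"roll":0},
    {"linear":[0,0,0.8],"roll":0},
    {"linear":[0,0,0],"roll":0}
  ],
  "claw": 50
}}

```text
t: 15.4
tcp_pos: [0.5734, -0.0182, 0.2037]
tool_rot: [-0.707, -0.023, 0.023, 0.707]
force: [0.7, -1.4, -0.6]
finger_gap: 0.581
```

```bash
python3 -c "
from h import *
manip.snapshot('top')
s=st(); im=manip.snapshot('wrist'); cv2.imwrite('pics/w7.png',im); st()
"
```

```text
t 15.45 tcp [ 0.5737 -0.0193  0.2038] yaw_z 93.63 F [ 0.86  1.03 -1.03] gap 0.587 q [-0.23  0.46  1.57 -0.    1.12 -1.86]
t 15.5 tcp [ 0.574  -0.02    0.2038] yaw_z 93.57 F [ 0.04 -0.62  0.32] gap 0.587 q [-0.23  0.46  1.56 -0.    1.12 -1.86]
```

View pics/w7.png

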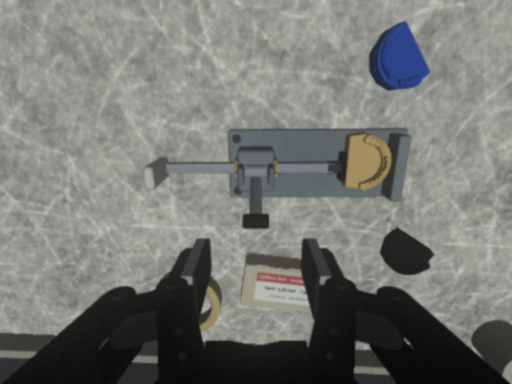

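```bash
python3 -c "
from h import *
im=cv2.imread('pics/w7.png')
crop(im,(225,120,425,240),4,'pics/w7c.png')
"
```

```text
(no output)
```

View pics/w7c.png

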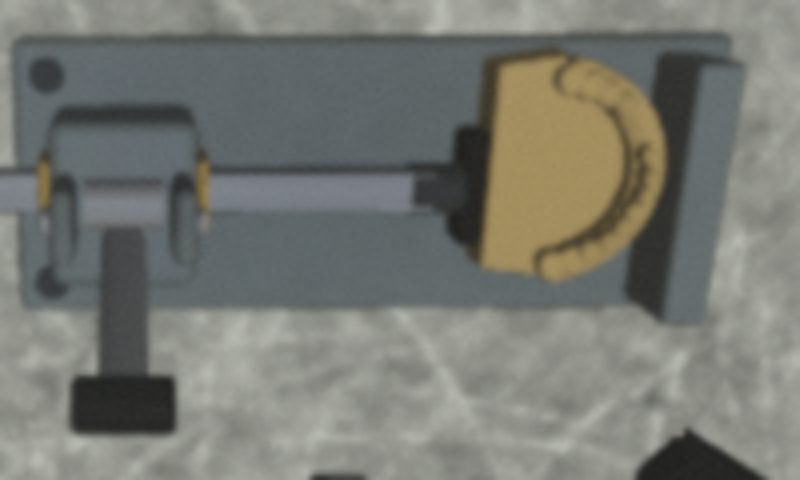

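```bash
python3 -c "
from h import *
s=dict(manip.sense()); s['tcp_pos']=np.array([.5737,-.0193,.2038])
g=lambda x,y,z:onz('wrist',((x+.5)/4-.5+225,(y+.5)/4-.5+120),z,s)
def ang(a,b): d=b-a; print(a.round(4),b.round(4),np.degrees(np.arctan2(d[1],d[0])).round(2))
ang(g(498,62,.024),g(482,262,.024)); ang(g(700,62,.04),g(665,318,.04)); ang(g(13,42,.01),g(22,304,.01)); ang(g(15,38,.01),g(730,36,.01)); ang(g(22,306,.01),g(630,306,.01))
for z in (.128,.131,.134): print('grip',g(123,405,z))
print('hinge',g(122,205,.066), g(75,405,.131),g(172,405,.131))
c=manip.get_calibration('top')
print(manip.look_for('wrist','lever_grip'))
"
```

```text
[0.5269 0.0899 0.024 ] [0.5892 0.0953 0.024 ] 4.92
[0.5218 0.142  0.04  ] [0.599  0.1485 0.04  ] 4.86
[ 0.5315 -0.0567  0.01  ] [ 0.6174 -0.051   0.01  ] 3.81
[ 0.5303 -0.0561  0.01  ] [0.5162 0.1643 0.01  ] 93.67
[ 0.6181 -0.0509  0.01  ] [0.6053 0.1516 0.01  ] 93.62
grip [ 0.59967187 -0.01789646  0.128     ]
grip [ 0.59834129 -0.01797166  0.131     ]
grip [ 0.59701071 -0.01804686  0.134     ]
hinge [ 0.56741649 -0.02033814  0.066     ] [ 0.59903603 -0.02896858  0.131     ] [ 0.59763056 -0.006747    0.131     ]
[{'extent': [243.3, 164.5, 268.8, 229.3], 'p': 0.83}]
```

```bash
python3 -c "
from h import *
st(); print(to([.597,-.018,.121]))"
```

```text
t 15.55 tcp [ 0.5741 -0.0204  0.2037] yaw_z 93.52 F [0.73 0.45 0.07] gap 0.587 q [-0.23  0.46  1.56 -0.    1.12 -1.86]
[0.767 2.758 0.036]
```

>>> {"name": "send_rows", "arguments": {
  "plan": [
    {"linear":[0.77,0,0.03],"roll":0},
    {"linear":[0,0.8,0],"roll":0},
    {"linear":[0,1,0],"roll":0},
    {"linear":[0,0.95,0],"roll":0},
    {"linear":[0,0,0],"roll":0}
  ]
}}

```text
t: 16.18
tcp_pos: [0.5951, -0.0182, 0.119]
tool_rot: [-0.706, -0.019, 0.023, 0.707]
force: [-0.7, 0.9, 0.4]
finger_gap: 0.583
```

```bash
python3 -c "
from h import *
s=st(); im=manip.snapshot('side'); cv2.imwrite('pics/s8.png',cv2.resize(im[150:270,190:310],None,fx=5,fy=5))
cv2.imwrite('pics/w8.png',manip.snapshot('wrist')[150:])
st()
"
```

```text
t 16.18 tcp [ 0.5951 -0.0182  0.119 ] yaw_z 93.45 F [-0.71  0.91  0.41] gap 0.583 q [-0.22  0.6   1.58 -0.    0.96 -1.85]
t 16.27 tcp [ 0.5975 -0.0183  0.1216] yaw_z 93.48 F [ 0.38 -1.05 -0.21] gap 0.584 q [-0.22  0.6   1.58 -0.    0.96 -1.85]
```

View pics/s8.png

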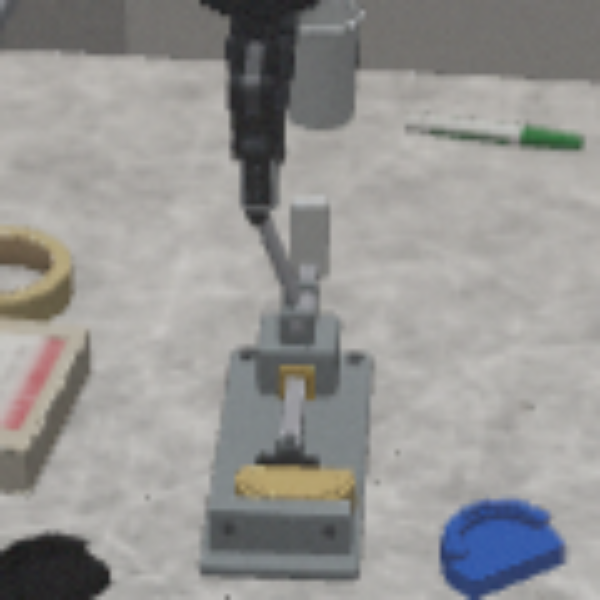

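View pics/w8.png

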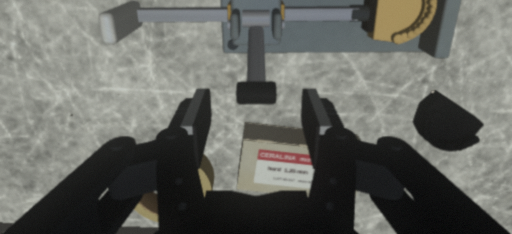

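```bash
python3 -c "
from h import *
s=dict(manip.sense()); s['tcp_pos']=np.array([.5965,-.0182,.1206])
for n,P in (('grasp',[.5965,-.0182,.1316]),('tcp',[.5965,-.0182,.1206]),('tip',[.5965,-.0182,.1126]),('bar',[.598,-.018,.131])): print(n,proj('wrist',np.array(P),s)[0])
for z in (.125,.131,.137): print(onz('wrist',(257,242),z,s))
# triangulate grip: w7 and side0
from numpy.linalg import lstsq
s7=dict(s); s7['tcp_pos']=np.array([.5737,-.0193,.2038])
R=[ray('wrist',(225+123.5/4-.5,120+405.5/4-.5),s7),ray('side',(220+128.5/6-.5,175+98.5/6-.5)),ray('top',(180+413.5/5.5-.5,160+76.5/5.5-.5)),ray('wrist',(257,242),s)]
A=0;b=0
for o,r in R:
    r=r/np.linalg.norm(r); M=np.eye(3)-np.outer(r,r); A=A+M; b=b+M@o
p=np.linalg.solve(A,b); print(p)
for o,r in R:
    r=r/np.linalg.norm(r); print(np.linalg.norm((np.eye(3)-np.outer(r,r))@(p-o)))
"
```

```text
grasp [255.37111151 239.69977998]
tcp [255.40896627 231.71786901]
tip [255.4339182  226.45611522]
bar [255.54967948 241.44057801]
[ 0.60152979 -0.0168647   0.125     ]
[ 0.59832922 -0.01708393  0.131     ]
[ 0.59512865 -0.01730316  0.137     ]
[ 0.5982094  -0.01788406  0.13267068]
0.0005419039399741637
0.0003587287917249666
0.0012368766452428832
0.0010130692954528743
```

>>> {"name": "send_rows", "arguments": {
  "plan": [
    {"linear":[0,0,0],"roll":0},
    {"linear":[0,0,0],"roll":0},
    {"linear":[0,0,0],"roll":0},
    {"linear":[0,0,0],"roll":0},
    {"linear":[0,0,0],"roll":0}
  ],
  "claw": 0,
  "force": 50
}}

```text
t: 16.9
tcp_pos: [0.5969, -0.0173, 0.1213]
tool_rot: [0.707, 0.022, -0.022, -0.707]
force: [-0.5, 0.4, 0.2]
finger_gap: 0.001
```

```bash
python3 -c "
from h import *
s=st(); im=manip.snapshot('side'); cv2.imwrite('pics/s9.png',cv2.resize(im[150:270,190:310],None,fx=5,fy=5))
T=pose(s); piv=np.array([.572,-.019,.062]); 
for ph in np.radians([-20,-5,10,25,40,50,60,70,80,85.2]):
    hy=np.array([-.998,-.062,0]); p=piv+.075*(np.sin(ph)*hy+np.cos(ph)*np.array([0,0,1])); print(round(np.degrees(ph)),p.round(4),to(p-np.array([0,0,.011]),s))
"
```

```text
t 16.9 tcp [ 0.5969 -0.0173  0.1213] yaw_z 93.55 F [-0.49  0.43  0.17] gap 0.001 q [-0.22  0.6   1.58 -0.    0.96 -1.85]
-20 [ 0.5976 -0.0174  0.1325] [ 0.024 -0.006 -0.006]
-5 [ 0.5785 -0.0186  0.1367] [-0.613 -0.148 -0.006]
10 [ 0.559  -0.0198  0.1359] [-1.265 -0.119 -0.006]
25 [ 0.5404 -0.021   0.13  ] [-1.888  0.077 -0.006]
40 [ 0.5239 -0.022   0.1195] [-2.438  0.428 -0.006]
50 [ 0.5147 -0.0226  0.1102] [-2.746  0.736 -0.006]
60 [ 0.5072 -0.023   0.0995] [-2.996  1.093 -0.006]
70 [ 0.5017 -0.0234  0.0877] [-3.18   1.488 -0.006]
80 [ 0.4983 -0.0236  0.075 ] [-3.293  1.909 -0.006]
85 [ 0.4974 -0.0236  0.0683] [-3.322  2.133 -0.006]
```

View pics/s9.png

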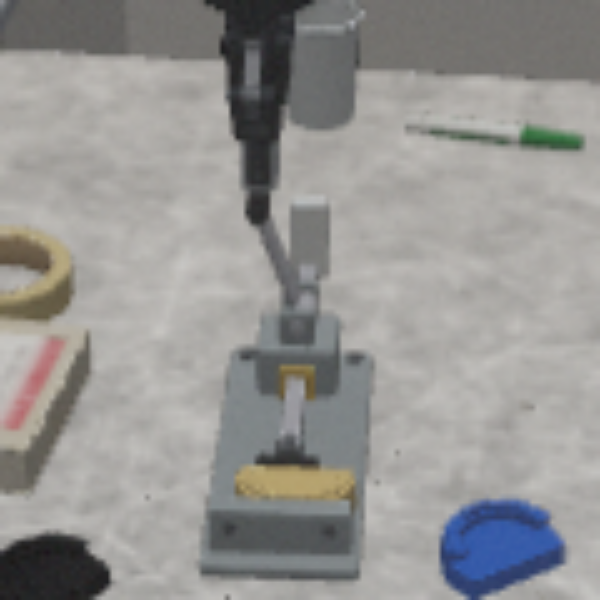

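```bash
python3 -c "
from h import *
cv2.imwrite('pics/w10.png',cv2.resize(manip.snapshot('wrist')[150:,130:390],None,fx=2.5,fy=2.5))
st()
"
```

```text
t 17.0 tcp [ 0.5968 -0.0173  0.1212] yaw_z 93.54 F [0.21 0.13 0.08] gap -0.003 q [-0.22  0.6   1.58 -0.    0.96 -1.85]
```

View pics/w10.png

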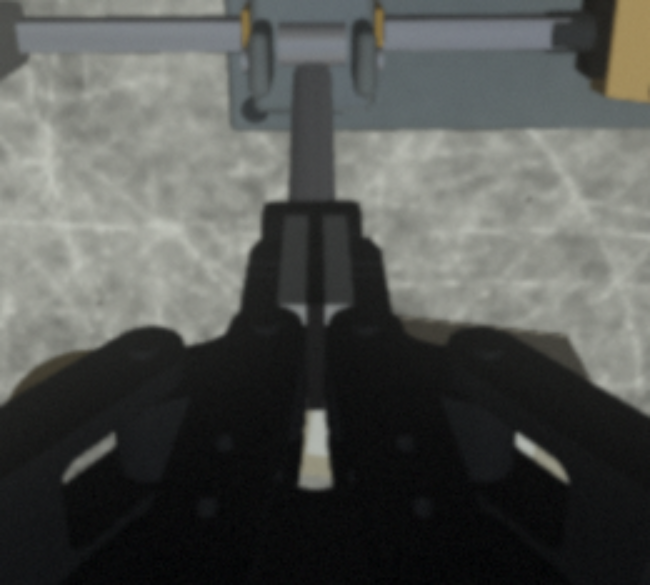

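```bash
python3 -c "
from h import *
s=st()
for z in (.105,.113,.121,.13,.14,.15): 
  a=proj('side',np.array([.597,-.0173,z]))[0]; print(z,a,((a-[190,150]+.5)*5).round(), proj('wrist',np.array([.597,-.0173,z]),s)[0].round(1))
cv2.imwrite('pics/s11.png',cv2.resize(manip.snapshot('side')[170:215,220:265],None,fx=13,fy=13,interpolation=cv2.INTER_CUBIC))
print(((proj('side',np.array([[.597,-.0173,.113],[.597,-.0173,.132]]))-[220,170]+.5)*13))
"
```

```text
t 17.0 tcp [ 0.5968 -0.0173  0.1212] yaw_z 93.54 F [0.21 0.13 0.08] gap -0.003 q [-0.22  0.6   1.58 -0.    0.96 -1.85]
0.105 [241.35344981 199.12103618] [259. 248.] [255.4 221.7]
0.113 [241.32768545 196.83349608] [259. 237.] [255.4 226.5]
0.121 [241.30185445 194.53299709] [259. 225.] [255.4 231.8]
0.13 [241.27271566 191.92936075] [259. 212.] [255.4 238.2]
0.14 [241.24024225 189.01697632] [259. 198.] [255.3 246.2]
0.15 [241.20766798 186.0839847 ] [259. 183.] [255.3 255.1]
[[283.75991079 355.33544909]
 [282.96097841 284.03083917]]
```

View pics/s11.png

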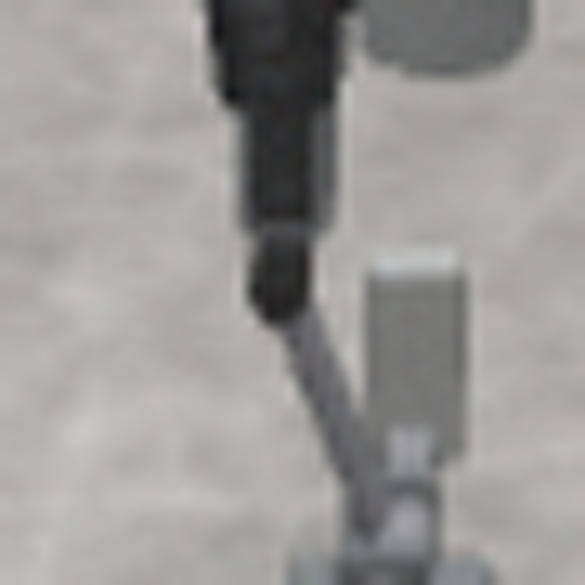

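```bash
python3 -c "
from h import *
s=st()
P=np.array([[.580,-.135,.075],[.58,-.135,.055],[.597,-.003,.113],[.597,-.003,.14],[.597,-.003,.146],[.597,-.003,.15],[.608,-.003,.146],[.586,-.003,.146]])
print(((proj('side',P)-[220,170]+.5)*13).round())
q=np.array([[.586,y,z] for z in (.113,.125,.135,.146,.16) for y in (-.0173,)])
print(((proj('wrist',q,s)-[130,150]+.5)*2.5).round())
# grip scene at tab, s3 tcp .5823,-.1528
print(((proj('side',np.array([[.582,-.137,z] for z in (.04,.05,.06,.07,.08)]))-[210,170]+.5)*6).round())
"
```

```text
t 17.05 tcp [ 0.5968 -0.0173  0.1212] yaw_z 93.55 F [ 0.01 -0.04  0.06] gap 0.003 q [-0.22  0.6   1.58 -0.    0.96 -1.85]
[[419. 258.]
 [419. 327.]
 [275. 386.]
 [274. 284.]
 [273. 261.]
 [273. 246.]
 [226. 258.]
 [321. 264.]]
[[317. 155.]
 [317. 173.]
 [318. 190.]
 [318. 211.]
 [318. 242.]]
[[250. 172.]
 [250. 157.]
 [250. 141.]
 [250. 125.]
 [250. 109.]]
```

```bash
python3 -c "
import cv2
im=cv2.imread('pics/s3.png'); cv2.imwrite('pics/s3c.png',cv2.resize(im[0:260,130:330],None,fx=3,fy=3)[:600])"
```

```text
(no output)
```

View pics/s3c.png

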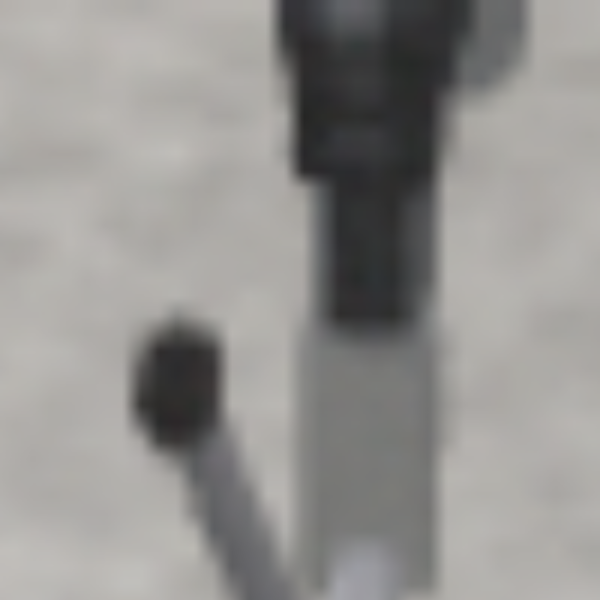

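>>> {"name": "send_rows", "arguments": {
  "plan": [
    {"linear":[0,-0.1,0],"roll":0},
    {"linear":[0,0,0],"roll":0},
    {"linear":[0,0,0],"roll":0},
    {"linear":[0,0,0],"roll":0},
    {"linear":[0,0,0],"roll":0}
  ],
  "claw": 50
}}

```text
t: 17.68
tcp_pos: [0.5968, -0.0174, 0.1241]
tool_rot: [-0.707, -0.022, 0.022, 0.707]
force: [0.3, 0.7, 0.4]
finger_gap: 0.59
```

>>> {"name": "send_rows", "arguments": {
  "plan": [
    {"linear":[0,0.3,0.02],"roll":0},
    {"linear":[0,0.4,0],"roll":0},
    {"linear":[0,0.25,0],"roll":0},
    {"linear":[0,0,0],"roll":0},
    {"linear":[0,0,0],"roll":0}
  ]
}}

```text
t: 18.3
tcp_pos: [0.597, -0.0168, 0.0957]
tool_rot: [0.707, 0.022, -0.022, -0.707]
force: [-0.6, 0.3, 0.3]
finger_gap: 0.585
```

```bash
python3 -c "
from h import *
s=st(); im=manip.snapshot('side'); cv2.imwrite('pics/s12.png',cv2.resize(im[170:215,220:265],None,fx=13,fy=13,interpolation=cv2.INTER_CUBIC))
cv2.imwrite('pics/w12.png',cv2.resize(manip.snapshot('wrist')[150:,130:390],None,fx=2.5,fy=2.5))
"
```

```text
t 18.3 tcp [ 0.597  -0.0168  0.0957] yaw_z 93.54 F [-0.62  0.26  0.29] gap 0.585 q [-0.22  0.63  1.6  -0.    0.91 -1.85]
```

View pics/s12.png

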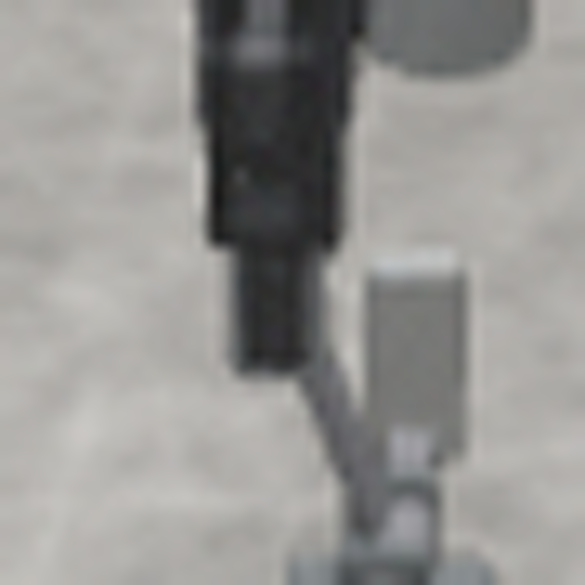

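View pics/w12.png

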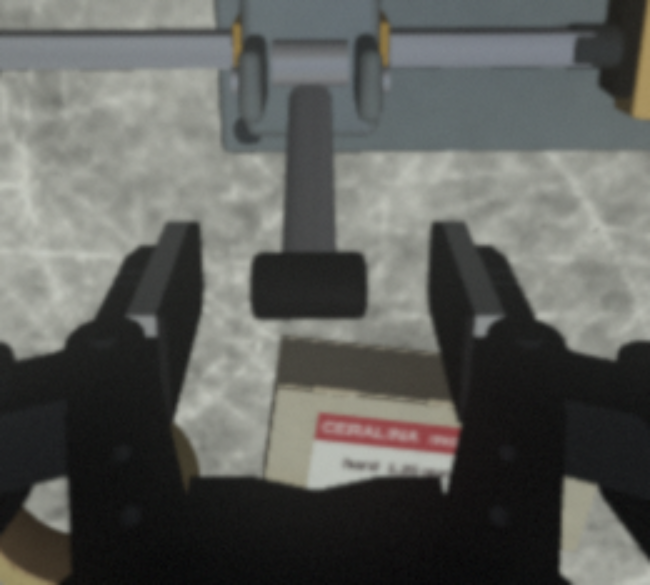

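>>> {"name": "send_rows", "arguments": {
  "plan": [
    {"linear":[0,0,0],"roll":0},
    {"linear":[0,0,0],"roll":0},
    {"linear":[0,0,0],"roll":0},
    {"linear":[0,0,0],"roll":0},
    {"linear":[0,0,0],"roll":0}
  ],
  "claw": 0,
  "force": 50
}}

```text
t: 19.02
tcp_pos: [0.5977, -0.018, 0.0963]
tool_rot: [0.707, 0.023, -0.021, -0.706]
force: [-0.3, -5.3, 2.5]
finger_gap: 0.262
```

```bash
python3 -c "
from h import *
s=st()
cv2.imwrite('pics/w13.png',cv2.resize(manip.snapshot('wrist')[150:,130:390],None,fx=2.5,fy=2.5))
"
```

```text
t 19.02 tcp [ 0.5977 -0.018   0.0963] yaw_z 93.55 F [-0.3  -5.26  2.47] gap 0.262 q [-0.22  0.63  1.6  -0.    0.91 -1.85]
```

View pics/w13.png

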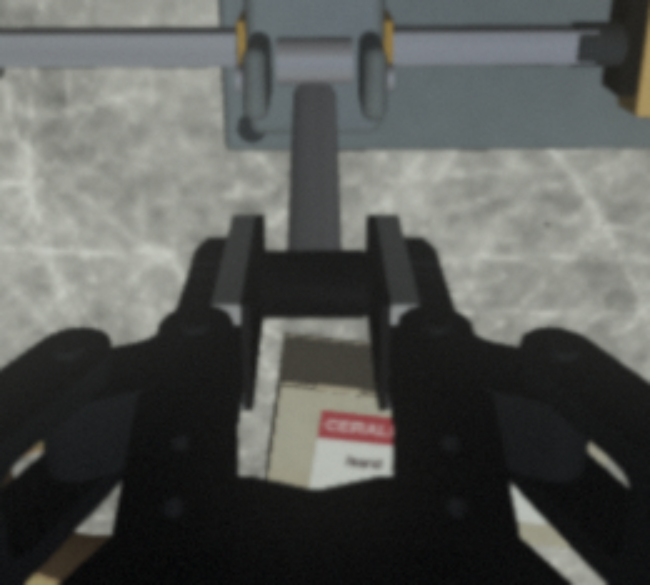

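>>> {"name": "send_rows", "arguments": {
  "plan": [
    {"linear":[-0.32,-0.1,0],"roll":0},
    {"linear":[-0.32,-0.04,0],"roll":0},
    {"linear":[-0.33,-0.01,0],"roll":0},
    {"linear":[-0.32,0.04,0],"roll":0},
    {"linear":[-0.31,0.08,0],"roll":0}
  ]
}}

```text
t: 19.7
tcp_pos: [0.5562, -0.021, 0.0991]
tool_rot: [0.708, 0.027, -0.016, -0.706]
force: [7.6, -1.3, 5.4]
finger_gap: 0.261
```

```bash
python3 -c "
from h import *
s=st()
cv2.imwrite('pics/w14.png',cv2.resize(manip.snapshot('wrist')[150:,130:390],None,fx=2.5,fy=2.5))
"
```

```text
t 19.7 tcp [ 0.5562 -0.021   0.0991] yaw_z 93.46 F [ 7.63 -1.34  5.43] gap 0.261 q [-0.24  0.58  1.72  0.    0.83 -1.87]
```

View pics/w14.png

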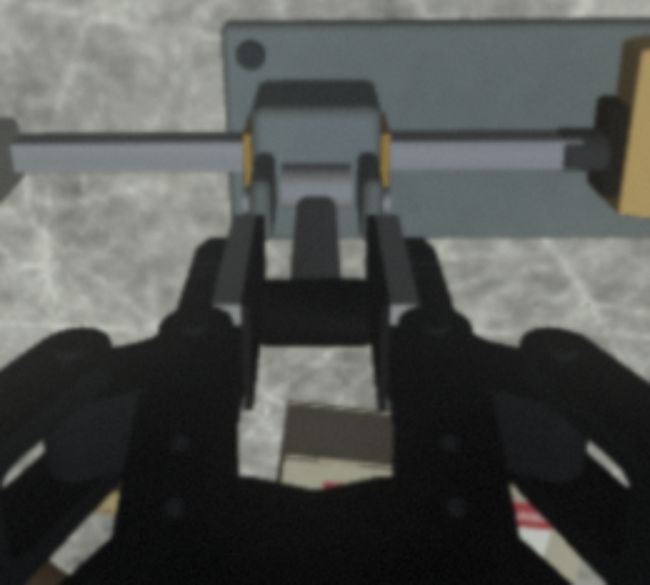

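>>> {"name": "send_rows", "arguments": {
  "plan": [
    {"linear":[-0.32,0.11,0],"roll":0},
    {"linear":[-0.31,0.14,0],"roll":0},
    {"linear":[-0.3,0.18,0],"roll":0},
    {"linear":[-0.32,0.3,0],"roll":0},
    {"linear":[-0.25,0.35,0],"roll":0}
  ]
}}

```text
t: 20.38
tcp_pos: [0.505, -0.0242, 0.066]
tool_rot: [0.708, 0.023, -0.021, -0.706]
force: [-4.1, -8.8, 7.8]
finger_gap: 0.254
```

```bash
python3 -c "
from h import *
s=st()
cv2.imwrite('pics/w15.png',cv2.resize(manip.snapshot('wrist')[100:,130:390],None,fx=2,fy=2))
cv2.imwrite('pics/s15.png',cv2.resize(manip.snapshot('side')[170:270,210:300],None,fx=6,fy=6))
"
```

```text
t 20.38 tcp [ 0.505  -0.0242  0.066 ] yaw_z 93.61 F [-4.06 -8.77  7.85] gap 0.254 q [-0.27  0.59  1.85 -0.    0.69 -1.9 ]
```

View pics/w15.png

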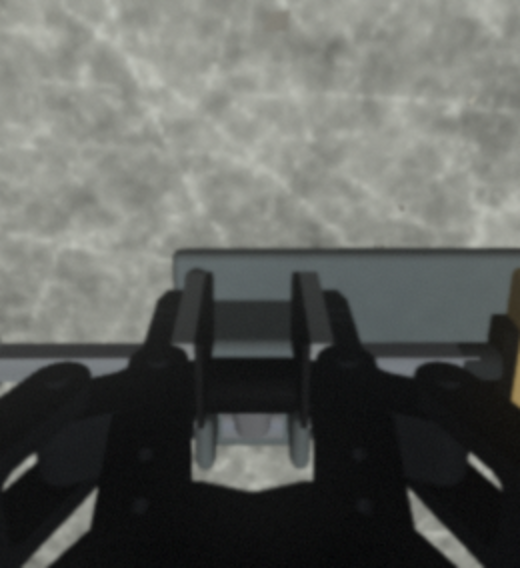

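View pics/s15.png

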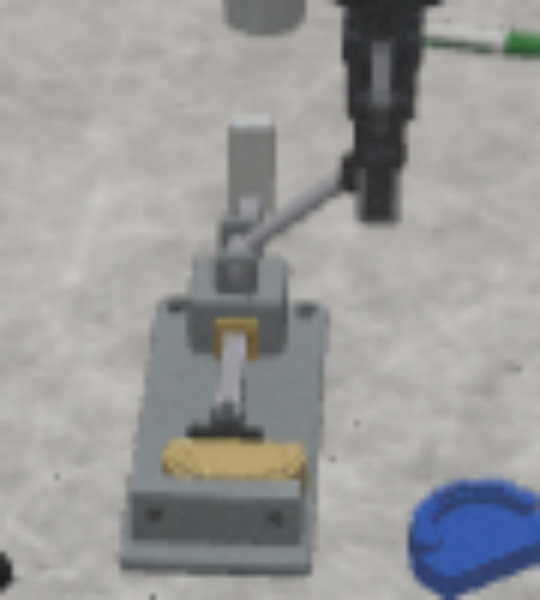

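>>> {"name": "send_rows", "arguments": {
  "plan": [
    {"linear":[-0.1,0.3,0],"roll":0},
    {"linear":[-0.08,0.35,0],"roll":0},
    {"linear":[-0.06,0.35,0],"roll":0},
    {"linear":[-0.03,0.35,0],"roll":0},
    {"linear":[0,0.15,0],"roll":0}
  ],
  "force": 70
}}

```text
t: 21.1
tcp_pos: [0.4974, -0.025, 0.0195]
tool_rot: [0.707, 0.02, -0.018, -0.706]
force: [-18.4, -15.4, 11.9]
finger_gap: 0.252
```

```bash
python3 -c "
from h import *
s=st()
cv2.imwrite('pics/w16.png',cv2.resize(manip.snapshot('wrist')[100:,130:390],None,fx=2,fy=2))
cv2.imwrite('pics/s16.png',cv2.resize(manip.snapshot('side')[170:270,210:300],None,fx=6,fy=6))
"
```

```text
t 21.1 tcp [ 0.4974 -0.025   0.0195] yaw_z 93.08 F [-18.41 -15.42  11.93] gap 0.252 q [-0.27  0.68  1.89 -0.    0.57 -1.9 ]
```

View pics/w16.png

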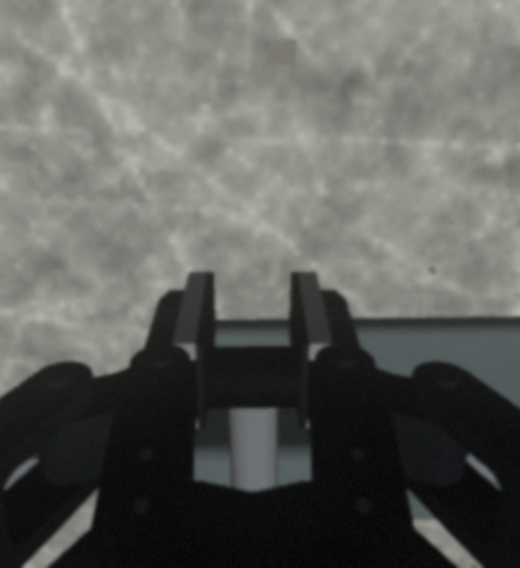

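View pics/s16.png

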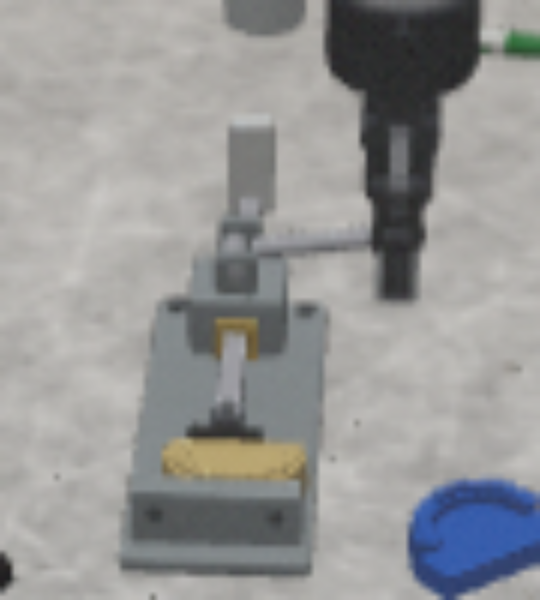

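>>> {"name": "send_rows", "arguments": {
  "plan": [
    {"linear":[0,0,0],"roll":0},
    {"linear":[0,0,0],"roll":0},
    {"linear":[0,0,0],"roll":0},
    {"linear":[0,0,0],"roll":0},
    {"linear":[0,0,0],"roll":0}
  ],
  "claw": 60
}}

```text
t: 21.82
tcp_pos: [0.4961, -0.0227, 0.0192]
tool_rot: [-0.707, -0.022, 0.022, 0.707]
force: [-0.3, 0.4, 0.1]
finger_gap: 0.702
```

```bash
python3 -c "
from h import *
s=st()
cv2.imwrite('pics/w17.png',cv2.resize(manip.snapshot('wrist')[100:,130:390],None,fx=2,fy=2))
cv2.imwrite('pics/s17.png',cv2.resize(manip.snapshot('side')[170:270,210:300],None,fx=6,fy=6))
"
```

```text
t 21.82 tcp [ 0.4961 -0.0227  0.0192] yaw_z 93.56 F [-0.33  0.41  0.1 ] gap 0.702 q [-0.27  0.68  1.89  0.    0.57 -1.9 ]
```

View pics/w17.png

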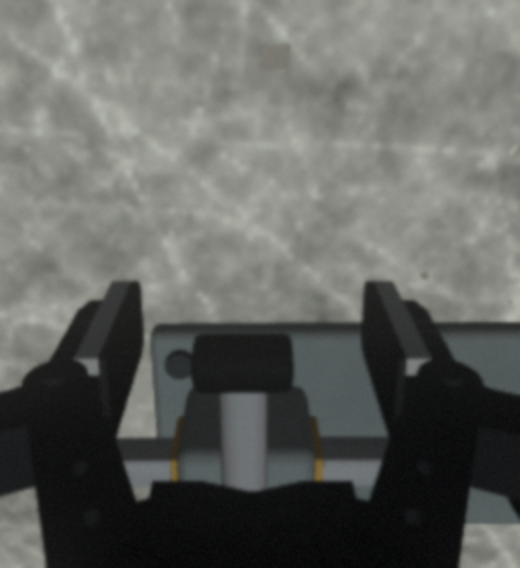

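View pics/s17.png

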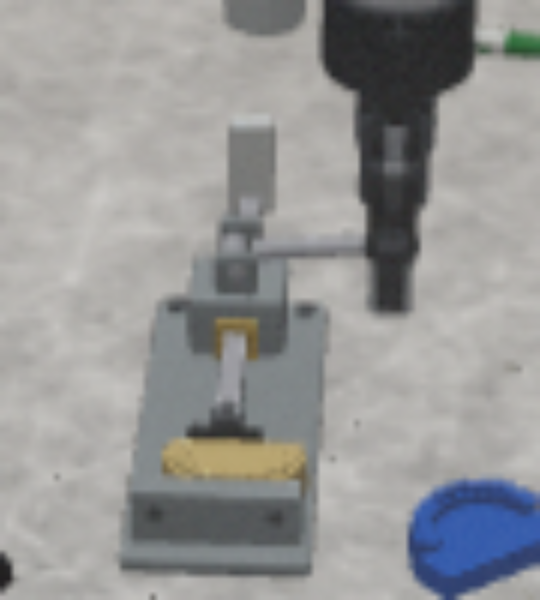

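>>> {"name": "send_rows", "arguments": {
  "plan": [
    {"linear":[0,-0.8,0],"roll":0},
    {"linear":[0,-1,0],"roll":0},
    {"linear":[0,-1,0],"roll":0},
    {"linear":[0,-1,0],"roll":0},
    {"linear":[0,-1,0],"roll":0}
  ]
}}

```text
t: 22.55
tcp_pos: [0.4956, -0.0229, 0.1642]
tool_rot: [-0.707, -0.022, 0.022, 0.707]
force: [-0.1, -0.5, -0.2]
finger_gap: 0.702
```

>>> {"name": "send_rows", "arguments": {
  "plan": [
    {"linear":[0,-0.8,0],"roll":0},
    {"linear":[0.3,-0.5,0],"roll":0},
    {"linear":[0.3,0,0],"roll":0},
    {"linear":[0,0,0],"roll":0},
    {"linear":[0,0,0],"roll":0}
  ]
}}

```text
t: 23.18
tcp_pos: [0.5129, -0.0216, 0.2011]
tool_rot: [-0.706, -0.021, 0.023, 0.707]
force: [0.3, 0.1, 0.5]
finger_gap: 0.7
```

```bash
python3 -c "
from h import *
s=st()
im=manip.snapshot('wrist'); cv2.imwrite('pics/w18.png',im); crop(im,(225,100,425,250),4,'pics/w18c.png')
cv2.imwrite('pics/s18.png',cv2.resize(manip.snapshot('side')[170:270,210:310],None,fx=6,fy=6))
"
```

```text
t 23.18 tcp [ 0.5129 -0.0216  0.2011] yaw_z 93.55 F [0.29 0.08 0.52] gap 0.7 q [-0.26  0.39  1.71 -0.    1.05 -1.89]
```

View pics/w18.png

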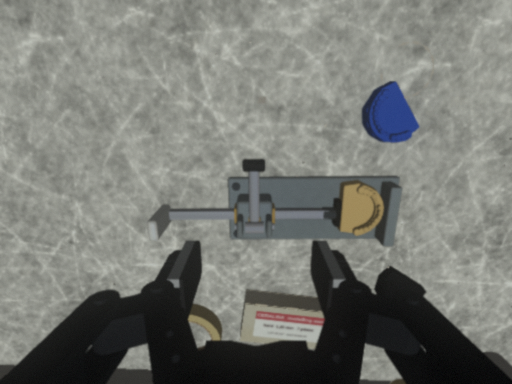

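View pics/s18.png

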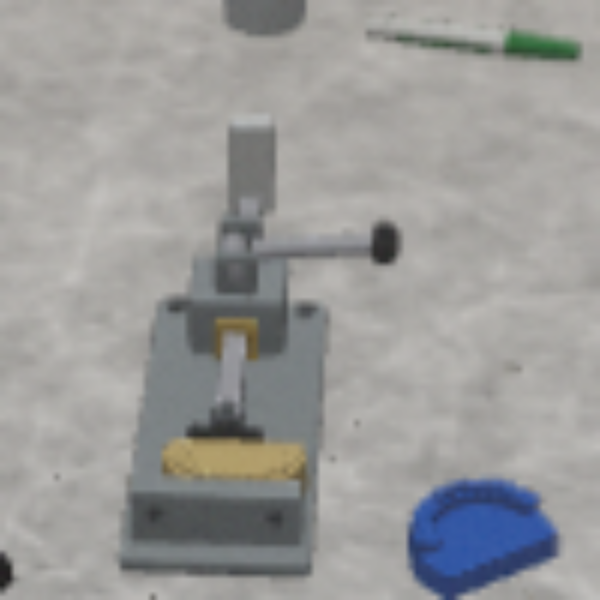

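```bash
python3 -c "
from h import *
s=dict(manip.sense()); s['tcp_pos']=np.array([.5129,-.0216,.2011])
R=[ray('wrist',(254,165),s),ray('side',(210+385.5/6-.5,170+243.5/6-.5))]
A=0;b=0
for o,r in R:
    r=r/np.linalg.norm(r); M=np.eye(3)-np.outer(r,r); A=A+M; b=b+M@o
p=np.linalg.solve(A,b); print(p, 'lever',np.arctan2(.572-p[0],p[2]-.062)+.52)
"
```

```text
[ 0.49837186 -0.02415644  0.06944189] lever 1.990064447774766
```

View pics/w18c.png

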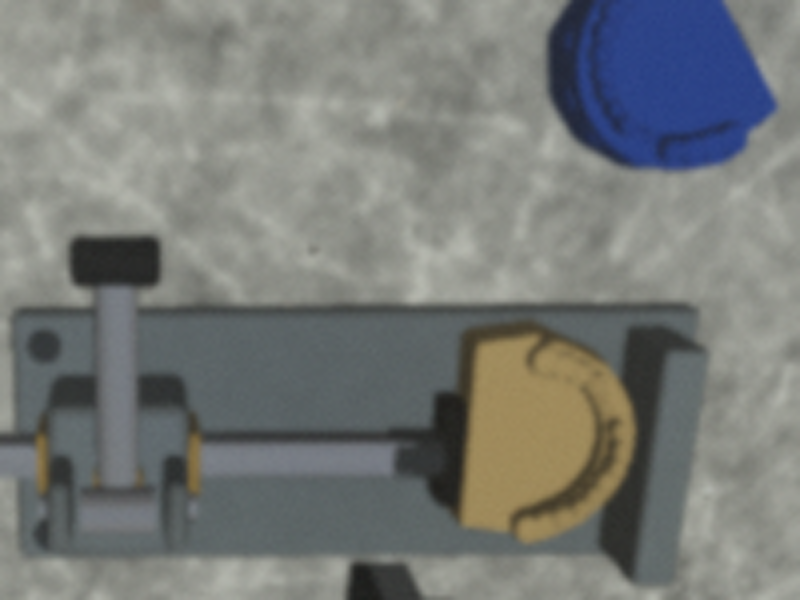

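Lever measures about 1.99 rad (on its stop), the cast is flat against the pad and square to the jaw, and the robot is clear. I'm handing in.

```bash
python3 -c "
from h import *
print(manip.sign_off()); st()"
```

```text
the job is handed in; nothing more can be done
None
the job is handed in; nothing more can be done
```

The cast is clamped against the jaw, the cam lever is down on its stop, and I handed the job in at about 23 s of the 72 s allowed. No verdict was reported.

**What I did**
- I gripped the tab and slid the rod forward about 44 mm. The push force rose from about 13 N to about 18.5–19 N.
- I backed the load off to about 8 N before letting go. The tool had not shifted by then, so I take it the rod stayed where it was.
- I then gripped the lever's cross bar, swung it over centre onto its stop, released it and lifted clear.

**Last checks**
- **Squeeze:** about 5.5–6 N, worked out from the push force; the roughly 3 mm of spring travel agrees. I did not measure the contact force directly or re-check it after locking.
- **Lever:** about 1.99 rad, found from two camera views, where the stop is 2.007.
- **Cast:** before the lever was flipped, its back was parallel to the jaw face within about 0.1 degree. Afterwards the pictures show it still flat on the pad; I did not measure the angle again.
- **Robot:** wrist force about 0 and clear of the holder.
- **Things around the holder:** I did not measure their positions again. The arm's path kept well away from them.

**What disagreed**
- **Fingertip height:** the fingertips showed about 25–30 mm higher than the stated 8 mm overhang implies. My first close on the lever bar missed above it; I lowered 25 mm and got it. The tab had been held only near its top.
- **Lever grip:** the bar slipped within the pads during the swing, but the lever still reached its stop.

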